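# Drive the die press home with its reversible ratchet lever

### The arm

A 6-joint arm with a two-finger parallel gripper is mounted at the origin on a cart in front of the work surface, level with it; the furniture and walls round the work are solid. World frame = base frame: x ahead of the robot, y to its left, z up, the work surface at z = 0. Lengths are in m, angles in rad, forces in N, time in s.
With the tool pointing down it reaches from about 0.275 to 0.825 m from the base axis. Payload 4.9 kg.
Tool frame: the origin (TCP) lies midway between the tips of the shut fingers; the grasp point (between the pads) lies 19 mm behind it (grip_point_offset is the distance from the TCP to the grasp point, in m); z points along the fingers, y is the line along which they close (so a half turn about z gives the same grasp; the last joint's range is limited). The gripper opens to 85 mm and grips with 20 to 120 N. Pads are 22 mm wide; open, the fingers measure 114 mm over their backs; the gripper's body (76 mm by 85 mm) begins 54 mm behind the grasp point. The pads swing forward as they close: fully open they stand 13 mm farther back than shut.
Start: joints at [-1.39, 0.326, -0.193, 1.052, 0, 1.437], TCP at [0.17, -0.523, 0.231] pointing down, gripper open.
Joint ranges: [-2.65, 2.65], [-0.97, 1.79], [-1.3, 1.35], [-1.93, 2.1], [-1.47, 1.37], [-3.14, 3.14]. Speed limits (rad/s): [2.57, 2.57, 3.14, 3.14, 3.14, 3.14].

### API

Orientations are given as a rotation vector (axis times angle).
In Python, from cell import * gives the robot as it stands. Calls block until the motion is done:
- movep(position, orientation): joint-space move of the TCP to a pose.
- move_l(position, velocity=0.15, rot=None, until_force=None): straight line of the TCP; rot=None keeps the orientation; velocity is the mean speed in m/s. With until_force (N) it stops when the force on the tool has changed by that much, and returns True; else False.
- set_joints(angles): joint-space move.
- let_go() and grab(newtons=None): open the fingers fully, or close them until they stop; newtons is the grip in N (None keeps the last).
- sleep(seconds).
- ik(position, orientation): joint angles nearest the present ones, or None.
- get_state(): the state.
- grab_frame(name): name is "scene" or "side" or "wrist"; returns a dict with "img" (420x560x3 uint8, red, green, blue), "fx", "fy", "cx", "cy" (pixels), "cam_to_world" (4x4, takes a point from camera to world coordinates); the wrist camera has in their place "T_tool_cam" (4x4, takes a point from camera to tool coordinates, whose origin is the TCP and whose axes are the flange's). Camera axes: x right, y down, z forward; pixel columns grow to the right and rows downward; lengths in m; the calibration is good to about 2 mm. A picture is of the moment at which its call begins: read the wrist's pose just before it. There is no depth.
A pose or a line that the arm cannot do raises MotionError and nothing moves.
- sign_off(): hands the job in; it is judged then, once.
Trained networks look in the newest picture that a camera, given by its name, has taken for a name from the list of things; names that differ only in an ending like _2 or _b are one class to them, and where a whole thing is asked for, a point or a joint stands for the part that bears it (a point fixed in the world has none). Each returns a list of dicts, best first, with "score" (0 to 1); they miss things now and then, are a little off and sometimes report something else, mostly with a low value. They report only what shows in the picture. A call takes as long as a camera call.
- spot_in(camera, name): "centre" ([column, row] in pixels, amid what is visible of it).
- silhouettes(camera, name): "mask" (420x560 bool, what is visible of it) and "centre" ([column, row] in pixels, amid what is visible of it).
- tip_of(camera, name): "centre" ([column, row] in pixels: a listed point, or the origin of a listed thing).
The state is a dict: "clock": time; "q": joint angles; "joint_velocities": joint speeds; "tau": joint torques, N m; "position": TCP position; "eef_rot": TCP orientation; "contact_force": force on the tool from outside, world axes, zero at the start; "wrist_torque": the same for the moment, N m; "finger_gap": opening from 0.0 (shut) to 1.0 (fully open); "grasp_force": force on a finger pad.
Only numpy, scipy, OpenCV 4.12 (cv2) and the standard library are available. Lean on these libraries where they do the work, as an engineer would, in place of code of your own. Each camera call takes 0.05 s, during which the arm holds its last target. There are 200 camera calls.

### The job

First stand the spray can that is in the way of the hand press's lever upright, clear of the lever's swing. Then try the ratchet lever both ways: it must grip when the handle swings left, which screws the plunger down into the die, and run loose to the right; if not, flip the small reversing tab on the lever to the left. Work the lever until the plunger is fully home, leave the lever swung back to the right-hand end of its travel, and do not shift or upset the other things.

Things in the scene. Friction and masses are not known exactly. Their poses are not given: they have to be found in the camera images.
- press: hand screw press, grey and steel, fixed. Origin: on its screw axis, worktop level; x from its front (robot side) to its back, y to its left, z up. Base 112 (x) by 156 (y) by 12 mm; yoke at z 65 to 83 mm, 156 mm along y; two 18 mm columns at y = +-60 mm with nuts, up to z 106 mm; screw's top nut ends at z 111 mm. The lever turns about the screw axis on top of the yoke.
- lever (a joint): ratchet lever, rad: 0 points to the press's front (-x), positive = handle swung to the left (clockwise from above), stops at -1.1 and 1.1. Steel bar 22 mm wide, z 85 to 90 mm, reaching 177 mm from the screw axis. Turns stiffly and stays where left: about 0.2 Nm when loose, 0.65 Nm when it grips and turns the screw.
- handle (a point): middle of the upright black round handle on the lever's end: 165 mm from the screw axis, 121 mm above the worktop, 19 mm in diameter, from z 93 to 148 mm; fixed to the lever. It can be pushed from either side.
- spindle (a joint): turn of the screw, rad; positive = clockwise from above = plunger down, 10.4 mm a turn. 0 = top stop, 5 = bottom stop, plunger's head home on the die. Starts between 1.1 and 2.6 and stays where left. Its wheel has 18 teeth, so up to 0.35 rad of a stroke is lost before the pawl bites.
- tab (a joint): reversing tab of the pawl, rad, on a pin on the lever 56 mm from the screw axis, sprung over centre to either side (0.15 to 0.43; it rises and falls as teeth click by). Positive, tab left of the lever: grips when the lever swings left (plunger down), loose to the right. Negative: grips to the right (plunger up), loose to the left. Starts on either side; about 1 N at the tab flips it past the middle.
- tab_top (a point): point 116 mm above the worktop on the upright steel tab (14 mm along the lever, 6 mm across, from z 99 to 129 mm), 31 mm outward of its pin, about 87 mm from the screw axis. It rests 7 to 13 mm to one side of the lever's middle line.
- aerosol_mid (a point): upright spray can, white and blue with a thin straw: point on its centre line 55 mm above its underside, z up its axis. Body 42 mm in diameter, 111 mm tall (124 with nozzle), 0.2 kg, loose. It starts in the lever's swing, about 145 mm from the screw axis, left or right. Clear = over 205 mm from the screw axis, or behind the line of the two columns.
- rotor_mid (a point): centre of a spare toothed rotor, bystander, loose, 65 mm in diameter, 40 mm tall, on the other side of the lever from the can; the lever passes over it.
- wash_mid (a point): wash bottle, bystander, loose, body 63 mm in diameter, 182 mm tall with its spout, right of and behind the press; point on its centre line 60 mm up.
- beaker_mid (a point): empty glass beaker, bystander, loose, 58 mm in diameter, 79 mm tall, left of the press; point half-way up.

How it is judged:
On the way, in this order (a step that is already met when the one before it is completed fails the run):
1. the spray can stands upright, released, clear of the lever's swing ((horizontal distance between aerosol_mid and press above 0.205 m or x of aerosol_mid in the frame of press above 0 m) and angle between aerosol_mid's own z axis and vertical below 0.1 rad and height (world z) of aerosol_mid below 0.065 m and contact force between aerosol and the fingers below 0.1 N and linear speed of aerosol below 0.02 m/s), for 0.2 s.
2. the plunger is fully home in the die (value of joint spindle above 4.75 rad), for 0.1 s.
At the end, for the whole second after the job is handed in: the plunger is home (screw within 0.25 rad, 0.4 mm, of its bottom stop), the lever is swung back to the right (beyond 0.75 rad of its 1.1), and the spray can stands upright, still and released, clear of the lever's swing (its centre over 205 mm from the screw axis, or behind it) (all of step 1 and value of joint spindle above 4.75 rad and value of joint lever below -0.75 rad); the robot touches nothing.
It fails at once if a bystander (rotor, wash bottle, beaker) is shifted more than 30 mm or tipped (distance of any of rotor_mid, wash_mid, beaker_mid from where it was at the start of the episode above 0.03 m or angle between any of rotor_mid, wash_mid, beaker_mid's own z axis and vertical above 0.35 rad).
It fails at once if the spray can is tipped over (angle between aerosol_mid's own z axis and vertical above 0.7 rad).
It also fails if it takes over 72 s, if anything falls off the work surface, if the arm or the gripper's body presses on something with over 40 N, if the wrist force passes 120 N, or if a joint passes its speed limit or range.

## Working session

There is one attempt and no reset: what is moved stays moved. The work goes in short steps, each a Python script; the robot and the scene stay as the last script left them, time stands still between calls to the robot, and variables do not carry over. Pictures are saved under pics/ and viewed, at most 10 in all, crops included, and the job is handed in when it is done.

```bash
mkdir -p pics; cat > h.py <<'E'
from cell import *
import numpy as np, cv2
from scipy.spatial.transform import Rotation as R
def ray(f,px,T=None):
    T=np.array(f["cam_to_world"]) if T is None else T
    d=T[:3,:3]@np.array([(px[0]-f["cx"])/f["fx"],(px[1]-f["cy"])/f["fy"],1.]);return T[:3,3],d/np.linalg.norm(d)
def atz(f,px,z,T=None):
    o,d=ray(f,px,T);return o+d*(z-o[2])/d[2]
def tri(rs):
    A=np.zeros((3,3));b=np.zeros(3)
    for o,d in rs:
        P=np.eye(3)-np.outer(d,d);A+=P;b+=P@o
    p=np.linalg.solve(A,b);return p,[np.linalg.norm((np.eye(3)-np.outer(d,d))@(p-o)) for o,d in rs]
def save(f,n): cv2.imwrite("pics/"+n,f["img"][:,:,::-1])
E
python3 - <<'E'
from h import *
F={c:grab_frame(c) for c in("scene","side")}
cv2.imwrite("pics/a.png",F["scene"]["img"][:,:,::-1]);cv2.imwrite("pics/b.png",F["side"]["img"][:,:,::-1])
Z=dict(press=0,handle=.121,tab_top=.116,aerosol_mid=.055,rotor_mid=.02,wash_mid=.06,beaker_mid=.04)
for n,z in Z.items():
    rs=[]
    for c in F:
        r=tip_of(c,n)
        if r: 
            print(n,c,round(r[0]["score"],2),np.round(r[0]["centre"]),np.round(atz(F[c],r[0]["centre"],z),3)); rs.append(ray(F[c],r[0]["centre"]))
    if len(rs)==2: print("   tri",*[np.round(v,3) for v in tri(rs)])
s=get_state();print(s["clock"],s["eef_rot"],s["finger_gap"])
E
```

```text
press scene 0.93 [269. 253.] [ 0.645 -0.009  0.   ]
press side 0.92 [264. 258.] [ 0.649 -0.008  0.   ]
   tri [ 0.65  -0.015 -0.006] [0. 0.]
handle scene 0.89 [327. 246.] [0.486 0.037 0.121]
handle side 0.58 [335. 239.] [0.488 0.035 0.121]
   tri [0.488 0.033 0.119] [0.001 0.001]
tab_top side 0.59 [304. 229.] [0.556 0.01  0.116]
aerosol_mid scene 0.57 [353. 230.] [ 0.513 -0.106  0.055]
aerosol_mid side 0.59 [323. 224.] [ 0.523 -0.095  0.055]
   tri [ 0.526 -0.129  0.032] [0.003 0.003]
rotor_mid scene 0.78 [270. 290.] [0.567 0.088 0.02 ]
rotor_mid side 0.95 [295. 285.] [0.562 0.084 0.02 ]
   tri [0.56  0.096 0.031] [0.001 0.001]
wash_mid scene 0.56 [302. 182.] [ 0.691 -0.193  0.06 ]
wash_mid side 0.71 [257. 188.] [ 0.706 -0.198  0.06 ]
   tri [ 0.713 -0.226  0.038] [0.002 0.002]
beaker_mid scene 0.78 [190. 277.] [0.689 0.158 0.04 ]
beaker_mid side 0.68 [223. 292.] [0.7   0.151 0.04 ]
   tri [0.702 0.147 0.031] [0.004 0.004]
0.8 [ 3.10270616e+00  4.92472468e-01 -1.45466554e-05] 1.0001941617968357
```

View pics/a.png

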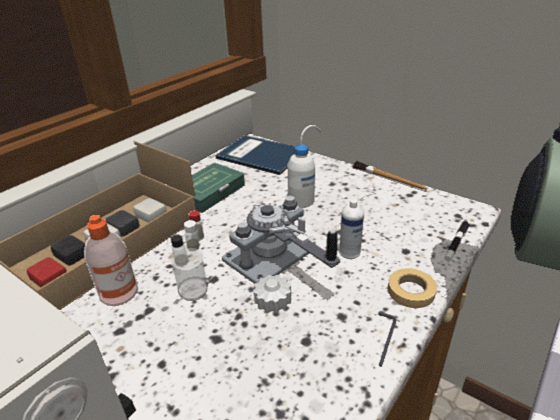

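View pics/b.png

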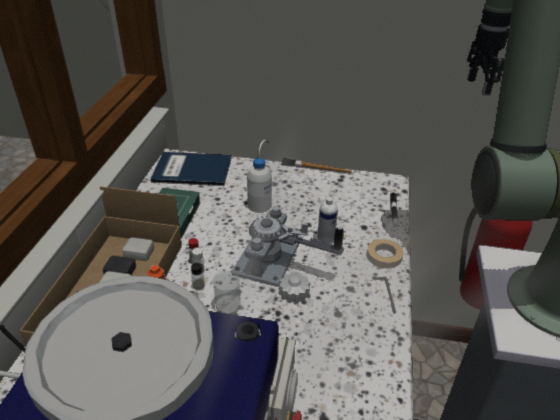

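The can (353,230 in scene) stands to the right of the lever, which points roughly to the front. The rotor is under the left side of the swing, with the beaker to the left and the wash bottle behind on the right. Next I'll go above the can for a close look.

```bash
cat >> h.py <<'E'
def down(a=0.): return np.pi*np.array([np.cos(a/2),np.sin(a/2),0])  # tool x at yaw a
def wrist():
    s=get_state();f=grab_frame("wrist");T=np.eye(4);T[:3,:3]=R.from_rotvec(s["eef_rot"]).as_matrix();T[:3,3]=s["position"]
    return f,T@np.array(f["T_tool_cam"])
E
python3 - <<'E'
from h import *
f=grab_frame("scene")
for px in [(500,210),(455,300),(440,330),(410,288),(447,250),(385,335)]: print(px,np.round(atz(f,px,0),3))
movep([0.47,-0.10,0.30],down(0))
f,T=wrist();save(f,"w1.png")
for n,z in dict(press=0,handle=.121,tab_top=.116,aerosol_mid=.055,rotor_mid=.02).items():
    for r in tip_of("wrist",n)[:2]: print(n,round(r["score"],2),np.round(r["centre"]),np.round(atz(f,r["centre"],z,T),3))
print(get_state()["q"],get_state()["clock"])
E
```

```text
(500, 210) [ 0.313 -0.422  0.   ]
(455, 300) [ 0.302 -0.092  0.   ]
(440, 330) [ 0.3   -0.013  0.   ]
(410, 288) [ 0.377 -0.076  0.   ]
(447, 250) [ 0.361 -0.218  0.   ]
(385, 335) [0.367 0.047 0.   ]
press 0.9 [211.  25.] [ 0.641 -0.006  0.   ]
handle 0.86 [160. 175.] [0.482 0.028 0.121]
handle 0.41 [135.  96.] [0.556 0.043 0.121]
tab_top 0.65 [177.  94.] [0.558 0.006 0.116]
aerosol_mid 0.7 [288. 133.] [ 0.518 -0.099  0.055]
rotor_mid 0.86 [135.  94.] [0.562 0.088 0.02 ]
[-3.64321691e-01  1.57526995e-01 -2.37888218e-01  1.17567349e+00
 -2.75562752e-05  2.77814006e+00] 3.0417
```

View pics/w1.png

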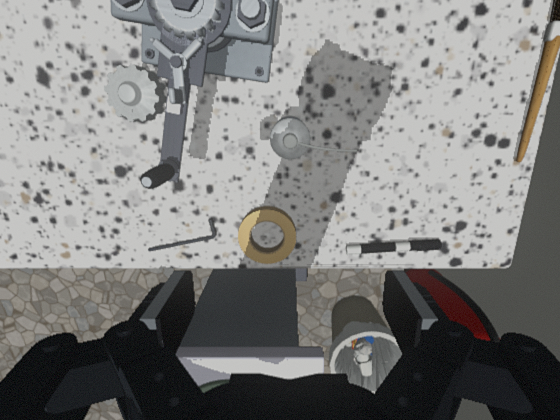

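The picture shows the can's nozzle at (290,140) with its straw pointing right (−y), and the lever leaning left with its handle at (160,175). The can's centre is at about (0.518, −0.099). I'll grip across x, clear of the straw, and put the can at (0.47, −0.27).

```bash
python3 - <<'E'
from h import *
c=np.array([.518,-.099])
for a in (np.pi/2,-np.pi/2):
    q=ik([*c,.2],down(a)); q2=ik([.47,-.27,.061],down(a)); print(a,None if q is None else np.round(q,2),None if q2 is None else np.round(q2,2))
    if q is not None and q2 is not None: break
movep([*c,.22],down(a))
print(move_l([*c,.063],.12,until_force=8))
grab(25);s=get_state();print(s["finger_gap"],s["grasp_force"],s["position"])
move_l([*c,.095],.1)
move_l([.47,-.27,.095],.12)
print(move_l([.47,-.27,.061],.05,until_force=4),get_state()["position"])
let_go();sleep(.2)
move_l([.47,-.27,.25],.2)
grab(40)
fs={}
for n in("scene","side"):
    fs[n]=grab_frame(n);r=tip_of(n,"aerosol_mid");print(r and np.round(atz(fs[n],r[0]["centre"],.055),3))
save(fs["scene"],"c.png");print(get_state()["clock"])
E
```

```text
1.5707963267948966 [-0.33  0.31 -0.3   0.96  0.    1.24] [-0.66  0.49 -0.43  0.65  0.    0.91]
False
0.4805552521248464 25.97827414982021 [ 0.51791403 -0.09909626  0.06334148]
True [ 0.46878568 -0.2694641   0.06301685]
[ 0.465 -0.275  0.055]
[ 0.466 -0.284  0.055]
11.8167
```

View pics/c.png

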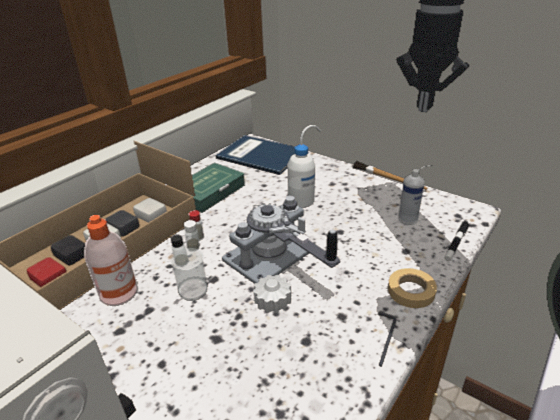

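The can stands upright at (410,200), clear of the swing. Next is a close look at the tab and handle.

```bash
python3 - <<'E'
from h import *
movep([.47,0.01,.27],down(0))
f,T=wrist();cv2.imwrite("pics/w2.png",cv2.resize(f["img"][0:260,80:430,::-1],None,fx=2,fy=2,interpolation=cv2.INTER_CUBIC))
for n,z in dict(press=0,handle=.121,tab_top=.116,rotor_mid=.02).items():
    for r in tip_of("wrist",n)[:2]: print(n,round(r["score"],2),np.round(r["centre"]),np.round(atz(f,r["centre"],z,T),3))
for r in tip_of("wrist","tab_top")[:1]: pass
for px in [(80,0)]: pass
np.save("T.npy",T);print(get_state()["clock"],f["fx"],f["cx"],f["cy"])
E
```

```text
press 0.74 [304.  17.] [ 0.642 -0.006  0.   ]
handle 0.71 [266. 183.] [0.481 0.031 0.121]
tab_top 0.77 [292.  95.] [0.557 0.008 0.116]
rotor_mid 0.61 [219.  94.] [0.561 0.09  0.02 ]
13.9333 325.9790227805261 288.33766305209986 210.83051486414257
```

View pics/w2.png

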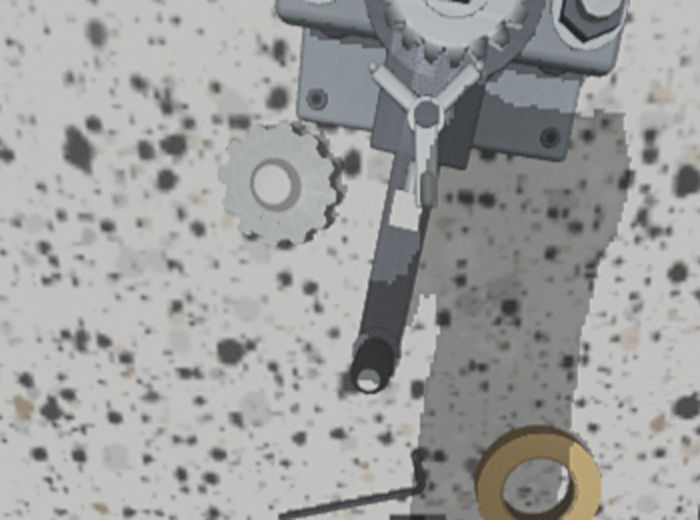

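The tab (crop 428,190) lies to the right of the lever's middle line, so the ratchet grips to the right and must be flipped. The lever runs straight to its handle (368,375), and the press is yawed about 0.155 rad. I'll flip the tab with the shut fingers.

```bash
cat >> h.py <<'E'
A=np.array([.6425,-.0065]); T0=.155
def pt(r,t,off=0): return A+r*np.array([-np.cos(t),np.sin(t)])+off*np.array([np.sin(t),np.cos(t)])
def rot(t): return down(np.pi-t)
E
python3 - <<'E'
from h import *
t=.226;r=.087
movep([*pt(r,t,-.045),.20],rot(t))
print(move_l([*pt(r,t,-.045),.112],.15,until_force=8))
f0=np.array(get_state()["contact_force"])
for o in(-.030,-.022,-.016,-.011,-.007):
    m=move_l([*pt(r,t,o),.112],.05,until_force=6);print(o,m,np.round(get_state()["contact_force"]-f0,1))
    if m:break
move_l([*pt(r,t,-.045),.112],.15)
move_l([*pt(r,t,-.045),.18],.15)
movep([.44,0.01,.27],down(0))
f,T=wrist();cv2.imwrite("pics/w3.png",cv2.resize(f["img"][0:260,80:430,::-1],None,fx=2,fy=2,interpolation=cv2.INTER_CUBIC))
for n,z in dict(press=0,handle=.121,tab_top=.116,rotor_mid=.02).items():
    for r in tip_of("wrist",n)[:2]: print(n,round(r["score"],2),np.round(r["centre"]),np.round(atz(f,r["centre"],z,T),3))
print(get_state()["clock"])
E
```

```text
False
-0.03 False [ 0.4 -1.  -0.6]
-0.022 False [-0.2 -1.  -0.5]
-0.016 False [-0.5 -1.3 -0.9]
-0.011 False [ 0.1 -0.1 -1.7]
-0.007 False [ 0.3 -1.2 -1.7]
handle 0.71 [255. 149.] [0.481 0.041 0.121]
tab_top 0.7 [272.  51.] [0.561 0.025 0.116]
rotor_mid 0.93 [218.  63.] [0.563 0.089 0.02 ]
22.4667
```

View pics/w3.png

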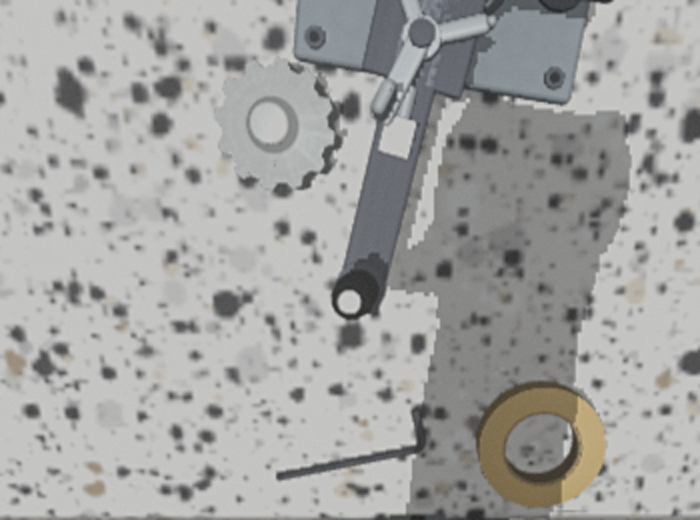

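The tab now lies left of the lever (crop 385,100). Next I'll grip the handle and swing, reading the force: right (should be loose), then left (should grip).

```bash
cat >> h.py <<'E'
ZH=.104; RH=.165
def swing(t,t1,v=.16,lim=14,step=.15):
    n=max(1,int(np.ceil(abs(t1-t)/step)));log=[];d=np.sign(t1-t)
    for x in np.linspace(t,t1,n+1)[1:]:
        hit=move_l([*pt(RH,x),ZH],v,rot=rot(x),until_force=lim);s=get_state();F=np.array(s["contact_force"])
        p=s["position"][:2]-A;t=np.arctan2(p[1],-p[0])
        ft=d*(F[0]*np.sin(t)+F[1]*np.cos(t)); fr=F[0]*-np.cos(t)+F[1]*np.sin(t)
        log.append((round(float(t),2),round(float(ft),1),round(float(fr),1)))
        if hit or -ft>lim: log.append("HIT");break
    print(*log,"clk",round(get_state()["clock"],1));return t,log[-1]=="HIT"
E
python3 - <<'E'
from h import *
let_go()
t=.286
movep([*pt(RH,t),.19],rot(t))
print(move_l([*pt(RH,t),ZH],.15,until_force=8))
grab(30);s=get_state();print(s["finger_gap"],np.round(s["contact_force"],1),s["clock"])
t,h=swing(t,-.90)
if not h or t<-.7:
    t,h=swing(t,-.3)
    print(t)
E
```

```text
False
0.20901729365241128 [-1.9  0.1  5.3] 26.95
(0.13, 0.3, 1.4) (-0.01, 0.5, 1.6) (-0.16, 0.8, 3.2) (-0.31, 1.2, 1.9) (-0.46, 0.4, 1.8) (-0.61, 1.2, 3.3) (-0.75, -0.9, 3.3) (-0.9, -0.3, 2.9) clk 29.4
(-0.77, -0.2, 2.0) (-0.65, -0.5, 1.1) (-0.54, -1.7, 1.3) (-0.42, -2.4, 1.5) (-0.3, -1.2, 0.4) clk 30.8
-0.2987579022318461
```

The handle is held, and the swing is loose to the right and stiffer to the left. I'll keep stroking.

```bash
python3 - <<'E'
from h import *
t=-.30
t,h=swing(t,1.19)
for k in range(3):
    if h and t<1.1: break
    t,h=swing(t,-.91,v=.2)
    if h and t>-.7: break
    t,h=swing(t,1.19)
    if get_state()["clock"]>56: break
print(t,h)
E
```

```text
(-0.15, -1.0, 1.1) (0.0, -1.5, -0.1) (0.15, -0.9, -0.4) (0.3, -2.3, -0.1) (0.44, -1.2, 1.0) (0.59, -2.5, 0.5) (0.74, -1.1, 2.0) (0.89, -1.1, 2.4) (1.04, -0.8, 1.8) (1.19, -1.1, 2.3) clk 33.8
(1.03, -0.8, 2.2) (0.88, -0.4, -0.1) (0.73, 0.1, -0.2) (0.58, -0.4, 0.6) (0.43, -0.9, -0.9) (0.28, -0.6, -0.9) (0.13, 0.5, -1.7) (-0.02, -0.1, -2.4) (-0.17, -0.4, -3.3) (-0.32, 0.1, -3.6) (-0.46, 0.3, -3.9) (-0.61, 0.1, -2.7) (-0.76, 0.5, -3.0) (-0.91, -0.2, -2.5) clk 38.0
(-0.75, -0.5, -2.1) (-0.6, -0.2, -3.3) (-0.45, -1.1, -4.5) (-0.31, -2.0, -3.6) (-0.16, -0.6, -4.1) (-0.01, -1.0, -3.7) (0.14, -1.1, -3.5) (0.29, -1.9, -3.6) (0.44, -0.8, -3.4) (0.59, -0.9, -2.5) (0.73, -1.1, -1.1) (0.88, -2.0, -0.4) (1.03, -1.7, 0.8) (1.17, -6.8, 1.0) clk 42.4
(1.0, 0.7, 0.9) (0.86, 0.7, -0.6) (0.71, 0.1, -1.8) (0.56, 0.1, -2.3) (0.41, 1.4, -2.9) (0.27, 0.2, -4.9) (0.12, 0.8, -4.4) (-0.03, 1.1, -5.4) (-0.18, 1.2, -5.3) (-0.32, 0.4, -6.8) (-0.47, 0.8, -5.2) (-0.62, -1.0, -5.2) (-0.76, -0.1, -4.5) (-0.91, -0.3, -3.3) clk 46.6
(-0.75, -0.6, -4.0) (-0.61, -4.6, -5.0) (-0.49, -16.5, -4.2) HIT clk 47.5
-0.4900131585873696 True
```

A hard stop of 16 N at the start of the third stroke means the plunger is home. Now I'll swing back right, release and retreat.

```bash
python3 - <<'E'
from h import *
t,h=swing(-.49,-.91)
let_go();sleep(.1)
move_l([*pt(RH,t),.24],.2)
movep([.42,-.02,.27],down(0))
f,T=wrist();save(f,"w4.png")
for n,z in dict(handle=.121,tab_top=.116,rotor_mid=.02,press=0).items():
    for r in tip_of("wrist",n)[:1]: print(n,round(r["score"],2),np.round(r["centre"]),np.round(atz(f,r["centre"],z,T),3))
fs={}
for c in("scene","side"):
    fs[c]=grab_frame(c)
    for n,z in dict(aerosol_mid=.055,wash_mid=.06,beaker_mid=.04,handle=.121,rotor_mid=.02).items():
        r=tip_of(c,n);print(c,n,r and np.round(atz(fs[c],r[0]["centre"],z),3))
save(fs["scene"],"d.png")
print(get_state()["clock"])
E
```

```text
(-0.61, 3.5, 0.6) HIT clk 47.8
handle 0.75 [390.  89.] [ 0.511 -0.104  0.121]
tab_top 0.72 [325.  14.] [ 0.568 -0.048  0.116]
rotor_mid 0.9 [188.  44.] [0.562 0.091 0.02 ]
scene aerosol_mid [ 0.468 -0.289  0.055]
scene wash_mid [ 0.687 -0.196  0.06 ]
scene beaker_mid [0.689 0.153 0.04 ]
scene handle [ 0.517 -0.099  0.121]
scene rotor_mid [0.558 0.091 0.02 ]
side aerosol_mid [ 0.466 -0.271  0.055]
side wash_mid []
side beaker_mid [0.687 0.147 0.04 ]
side handle []
side rotor_mid [0.565 0.089 0.02 ]
53.4
```

View pics/d.png

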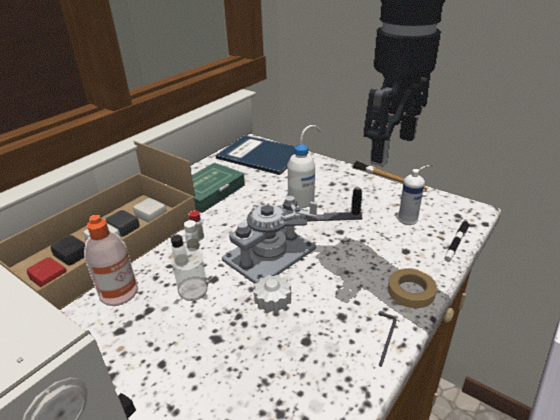

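View pics/w4.png

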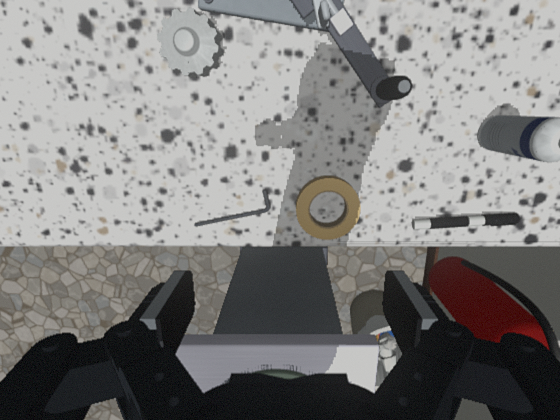

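The handle is at t ≈ −0.64 because the force release tripped the limit, so the swing stopped early. I'll regrip and finish it; everything else is in place.

```bash
python3 - <<'E'
from h import *
t=-.637
movep([*pt(RH,t),.175],rot(t))
move_l([*pt(RH,t),ZH],.2,until_force=10)
grab(30);print(get_state()["finger_gap"],get_state()["clock"])
t,h=swing(t,-.91,lim=20)
let_go()
move_l([*pt(RH,t),.2],.25)
f=grab_frame("scene");r=tip_of("scene","handle");print(r and np.round(atz(f,r[0]["centre"],.121),3),np.round(pt(RH,-.91),3))
c=get_state()["clock"];print(c)
if t<-.85 and not h: print(sign_off())
E
```

```text
0.21086780272500516 57.775
(-0.78, -0.5, 0.6) (-0.91, -0.6, 1.3) clk 58.4
[ 0.542 -0.132  0.121] [ 0.541 -0.137]
59.6583
the job is handed in; nothing more can be done
None
```

I handed the job in at 59.7 s: the spray can stands upright and clear of the swing, the tab is flipped left, the lever was worked until it met a hard stop (16 N at the handle, which I take as the plunger fully home) and left near its right-hand end, and the rotor, beaker and wash bottle showed no visible shift; no verdict came back.

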